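# Return three mixed-up flow-bench parts to their own trays

## Task

The three parts have been left in one another's trays: the vial belongs in the round dish, the sensor module in the square tray and the valve driver in the oblong tray, each standing or lying flat as it does now, released, in the middle of its tray. Park one part on the black rubber mat to free a tray, never have two parts in one tray, and leave the mat empty at the end. Set parts down gently rather than dropping them, do not knock the vial over, and leave the tweezers, the blue-collared fitting and the blue-capped sample tube where they lie.

Things in the scene. Friction and masses are not known exactly. Their poses are not given: they have to be found in the camera images.
- vial: Small round glass vial with a white screw cap, standing upright in the wrong tray; 24 mm across, 54 mm tall, about 30 g. Origin: centre of its underside, z up along its axis. Grip anywhere across the body or cap.
- valve_driver: Small black block with a blue end and a white stud on top, lying flat in the wrong tray; 20 mm wide (its x), 37 mm long (its y), body 16 mm high (20 mm with the stud), about 30 g. Origin: centre of its underside, z up. Grip across its x (20 mm).
- sensor_module: Flat off-white rectangular module with fine slots on top and gold pins at an end, lying in the wrong tray; 36 mm wide (its x), 50 mm long (its y), 13 mm high to the top face, about 35 g. Origin: centre of its underside, z up. Grip across its x (36 mm).
- round_dish: Shallow round steel dish, 90 mm across outside, home of the vial; fixed to the table and does not slide. Floor 3 mm above the table, rim 3 mm wide and 6 mm above the table. Origin: centre of its underside, on the table, z up.
- square_tray: Shallow square steel tray, 84 x 84 mm outside, home of the sensor module; fixed to the table and does not slide. Floor 3 mm above the table, rim 3 mm wide and 6 mm above the table. Origin: centre of its underside, on the table, z up.
- long_tray: Shallow oblong steel tray, 112 mm (its x) by 74 mm (its y) outside, home of the valve driver; fixed to the table and does not slide. Floor 3 mm above the table, rim 3 mm wide and 6 mm above the table. Origin: centre of its underside, on the table, z up.
- rubber_mat: Flat square black rubber mat without a rim, 84 x 84 mm, 3 mm thick, empty at the start: the place to park a part; fixed to the table and does not slide. Origin: centre of its underside, on the table, z up. The trays and the mat change places: one lies on the left of the table, three on the right.
- tweezers: Bystander: steel tweezers lying on the table, 15 x 114 x 7 mm, long side along its y. Origin: centre of the underside.
- fitting: Bystander: small tube fitting with a blue collar lying on the table, 18 x 33 x 15 mm. Origin: centre of the underside.
- sample_tube: Bystander: sample tube with a blue cap lying on the table, 21 x 102 x 21 mm, long side along its y. Origin: centre of the underside. Right of it stands a balance (92 mm high, x to 0.53); behind the balance to the right a retort stand with a tall glass column reaches in to x = 0.65 at y = -0.1 to -0.3: to cross from left to right, pass over the balance at about x = 0.42.
There are look-alikes about, which are no part of the job. There is more than one size of the vial; the job needs the smaller.

How it is judged (in metres and radians):
On the way:
1. one of the three parts stands released on the rubber mat (its centre within 30 mm of the mat's) (((horizontal distance between vial and rubber_mat below 0.03 m and height (world z) of vial below 0.008 m and contact force between vial and the fingers below 0.05 N) or (horizontal distance between valve_driver and rubber_mat below 0.03 m and height (world z) of valve_driver below 0.008 m and contact force between valve_driver and the fingers below 0.05 N) or (horizontal distance between sensor_module and rubber_mat below 0.03 m and height (world z) of sensor_module below 0.008 m and contact force between sensor_module and the fingers below 0.05 N))), for 0.2 s.
At the end, for the whole second after the job is handed in: The vial in the round dish, the sensor module in the square tray and the valve driver in the oblong tray, each with its centre within 15 mm of the tray's centre, resting on the floor of the tray (underside less than 8 mm above the table), upright within 0.15 rad, at rest; so the mat is empty (horizontal distance between vial and round_dish below 0.015 m and height (world z) of each of vial, valve_driver, sensor_module below 0.008 m and angle between each of vial, valve_driver, sensor_module's own z axis and vertical below 0.15 rad and linear speed of each of vial, valve_driver, sensor_module below 0.02 m/s and angular speed of each of vial, valve_driver, sensor_module below 0.2 rad/s and horizontal distance between valve_driver and long_tray below 0.015 m and horizontal distance between sensor_module and square_tray below 0.015 m); the robot touches nothing.
It fails at once if two parts stand in one tray at the same time ((horizontal distance between each of vial, valve_driver and round_dish below 0.05 m and height (world z) of each of vial, valve_driver below 0.02 m) or (horizontal distance between each of vial, sensor_module and round_dish below 0.05 m and height (world z) of each of vial, sensor_module below 0.02 m) or (horizontal distance between each of valve_driver, sensor_module and round_dish below 0.05 m and height (world z) of each of valve_driver, sensor_module below 0.02 m) or (horizontal distance between each of vial, valve_driver and long_tray below 0.05 m and height (world z) of each of vial, valve_driver below 0.02 m) or (horizontal distance between each of vial, sensor_module and long_tray below 0.05 m and height (world z) of each of vial, sensor_module below 0.02 m) or (horizontal distance between each of valve_driver, sensor_module and long_tray below 0.05 m and height (world z) of each of valve_driver, sensor_module below 0.02 m) or (horizontal distance between each of vial, valve_driver and square_tray below 0.05 m and height (world z) of each of vial, valve_driver below 0.02 m) or (horizontal distance between each of vial, sensor_module and square_tray below 0.05 m and height (world z) of each of vial, sensor_module below 0.02 m) or (horizontal distance between each of valve_driver, sensor_module and square_tray below 0.05 m and height (world z) of each of valve_driver, sensor_module below 0.02 m)).
It fails at once if a part is dropped (in free fall more than 30 mm above the table) ((height (world z) of vial above 0.03 m and contact force between vial and anything else below 0.001 N) or (height (world z) of valve_driver above 0.03 m and contact force between valve_driver and anything else below 0.001 N) or (height (world z) of sensor_module above 0.03 m and contact force between sensor_module and anything else below 0.001 N)).
It fails at once if the vial is knocked over (leans more than 0.8 rad) (angle between vial's own z axis and vertical above 0.8 rad).
It fails at once if the tweezers, the fitting or the sample tube is shifted by more than 30 mm (distance of any of tweezers, fitting, sample_tube from where it was at the start of the episode above 0.03 m).
It also fails if it takes over 106 s, if anything falls off the work surface, if the arm or the gripper's body presses on something with over 40 N, if the wrist force passes 120 N, or if a joint passes its speed limit or range.

## Robot

A 6-joint arm with a two-finger parallel gripper is mounted at the origin on a cart in front of the work surface, level with it; the furniture and walls round the work are solid. World frame = base frame: x ahead of the robot, y to its left, z up, the work surface at z = 0. Lengths are in mm, angles in degrees, forces in N, time in s.
With the tool pointing down it reaches from about 425 to 950 mm from the base axis. Payload 14.7 kg.
Tool frame: the origin (TCP) lies midway between the tips of the shut fingers; the grasp point (between the pads) lies bot.grip_depth behind it (bot.grip_depth is the distance from the TCP to the grasp point, in mm); z points along the fingers, y is the direction in which the jaws open and shut (so a half turn about z gives the same grasp; the last joint's range is limited). The gripper opens to 85 mm and grips with 20 to 120 N. Pads are 22 mm wide; open, the fingers measure 114 mm over their backs; the gripper's body (76 mm by 85 mm) begins 54 mm behind the grasp point. The pads swing forward as they close: fully open they stand 13 mm farther back than shut.
Start: joints at [-68.503, 27.513, 91.461, -0, 61.026, -2.67], TCP at [266.127, -593.017, 231.297] pointing down, gripper open.
Joint ranges: [-157.49, 157.49], [-46.99, 117.5], [13.45, 153.17], [-89.5, 269.5], [5.16, 153.95], [-167.48, 167.48]. Speed limits (degrees/s): [108.29, 108.29, 136.94, 172.46, 172.46, 172.46].

## Interface

Orientations are given as [roll, pitch, yaw] about the fixed x, y, z axes, in that order (R = Rz(yaw) Ry(pitch) Rx(roll)).
In Python, from rig import bot gives the robot as it stands. The module is installed in compiled form; this text tells all that it offers.
- The arm moves only by the tool drive_tool, never from a script. Its arguments are lists of equal length, an entry for each row: "offset": the shift along the tool's x, y, z in mm, a list of three; "spin": the turn about the tool's z in degrees; "gripper": the opening, from 0 (shut) to 1 (fully open). A call has 1 to 20 rows; each row shifts and turns the commanded pose from where the row before left it, along the tool's axes as they then stand; what a row does not reach is not made up. A row lasts 1/10 s, in which the tool goes at most 50 mm and 8.59 degrees, less where a joint would pass 70% of its speed; a pose out of reach is approached as far as the arm can. A call is refused whole if a number of a shift passes 50 or a number of a turn 8.59, either way. A call with a gripper value outside its range is refused whole. The fingers move at their own pace and stop on an object; "grip_force" is the grip in N (left out, the last holds). Time passes only in rows, so rows that do not move let the fingers close. It gives the time, the measured TCP pose, the force and the opening at its end, in the units of the state.
- bot.observe(): the state, without advancing time (a new reading comes with each control period).
- bot.capture(name): name is "side" or "top"; returns the picture (384x512x3 uint8, blue, green, red); there is no depth.
- bot.camera_model(name): a dict with "camera_matrix" (3x3 intrinsics, pixels), "pose" (4x4, takes a point from camera to world coordinates). Camera axes: x right, y down, z forward; pixel columns grow to the right and rows downward; lengths in mm; the calibration is good to about 2 mm. A picture is of the moment at which its call begins. camera_model takes no time and is no camera call.
- bot.finish_job(): hands the job in, once; it reports no verdict.
Trained networks look in the newest picture that a camera, given by its name, has taken for a name from the list of things; names that differ only in an ending like _2 or _b are one class to them, and where a whole thing is asked for, a point or a joint stands for the part that bears it (a point fixed in the world has none). Each returns a list of dicts, best first, with "conf" (0 to 1); they miss things now and then, are a little off and sometimes report something else, mostly with a low value. They report only what shows in the picture. A call takes as long as a camera call. They do not tell look-alikes from the thing itself.
- bot.spot_in(camera, target): "position" ([column, row] in pixels, amid what is visible of it).
- bot.masks_of(camera, target): "mask" (384x512 bool, what is visible of it) and "position" ([column, row] in pixels, amid what is visible of it).
The state is a dict: "time_s": time; "joint_positions": joint angles; "qvel": joint speeds; "effort": joint torques, N m; "tcp_pos": TCP position; "tcp_rot": TCP orientation; "force": force on the tool from outside, world axes, zero at the start; "moment": the same for the moment, N m; "grip_width": finger opening in mm.
Only numpy, scipy, OpenCV 4.12 (cv2) and the standard library are available. Lean on these libraries where they do the work, as an engineer would, in place of code of your own. Each camera call takes 0.05 s, during which the arm holds its last target.

## Working session

There is one attempt and no reset: what is moved stays moved. The work goes in short steps, Python scripts to look and compute and a tool call to move; the robot and the scene stay as the last step left them, time stands still between calls to the robot, and variables do not carry over. Pictures are saved under pics/ and viewed, and the job is handed in when it is done.

Besides the shell and the picture viewer there is one more tool, called after ">>>" as name(argument=value, ...) on one line, values as JSON. drive_tool: Moves the arm, as the interface text tells. Its arguments: {"type":"object","properties":{"offset":{"type":"array","items":{"type":"array","items":{"type":"number"}}},"spin":{"type":"array","items":{"type":"number"}},"gripper":{"type":"array","items":{"type":"number"}},"grip_force":{"type":"number"}},"required":["offset","spin","gripper"]}

```bash
mkdir -p pics; ls
python3 - <<'E'
from rig import bot
import cv2
for n in("side","top"):
    cv2.imwrite(f"pics/{n}0.png",bot.capture(n)); m=bot.camera_model(n); print(n,m)
print(bot.observe(),bot.grip_depth)
E
```

```text
pics
side {'camera_matrix': array([[444.43059599,   0.        , 262.97616123],
       [  0.        , 444.43059599, 194.36226277],
       [  0.        ,   0.        ,   1.        ]]), 'pose': array([[ 9.22548803e-01, -1.43899175e-01,  3.58045714e-01,
         4.44094174e+01],
       [-3.85660391e-01, -3.75162811e-01,  8.42922848e-01,
        -1.02775459e+03],
       [ 1.30295338e-02, -9.15721515e-01, -4.01602214e-01,
         5.25622477e+02],
       [ 0.00000000e+00,  0.00000000e+00,  0.00000000e+00,
         1.00000000e+00]])}
top {'camera_matrix': array([[412.02814629,   0.        , 258.29048594],
       [  0.        , 412.02814629, 188.40308941],
       [  0.        ,   0.        ,   1.        ]]), 'pose': array([[-1.93289984e-02, -9.97240983e-01,  7.16715543e-02,
         3.76764991e+02],
       [-9.99794155e-01,  1.97210994e-02,  4.76714864e-03,
        -3.80655689e+01],
       [-6.16743784e-03, -7.15646568e-02, -9.97416895e-01,
         1.12022245e+03],
       [ 0.00000000e+00,  0.00000000e+00,  0.00000000e+00,
         1.00000000e+00]])}
{'time_s': 0.1, 'joint_positions': array([-6.85029044e+01,  2.75454843e+01,  9.14896199e+01, -6.69419105e-04,
        6.10256794e+01, -2.67064549e+00]), 'qvel': array([ 0.01292956, -0.17986601,  0.02462283,  0.03413057,  0.0594574 ,
        0.11036053]), 'effort': array([ 1.14868581e-03, -9.52258301e+01, -4.31039464e+01, -2.20225672e-05,
        5.20052781e-03,  4.11921940e-05]), 'tcp_pos': array([ 265.99328196, -592.68974207,  230.74875625]), 'tcp_rot': array([-1.79939255e+02, -2.24753526e-03,  2.41680645e+01]), 'force': array([-0.32706537, -0.19911858, -0.4215488 ]), 'moment': array([ 0.00353744, -0.02410943, -0.02809816]), 'grip_width': 85.44748790573966} 18.700000000000003
```

View pics/top0.png

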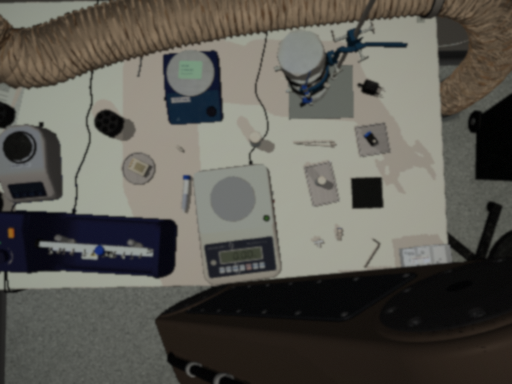

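View pics/side0.png

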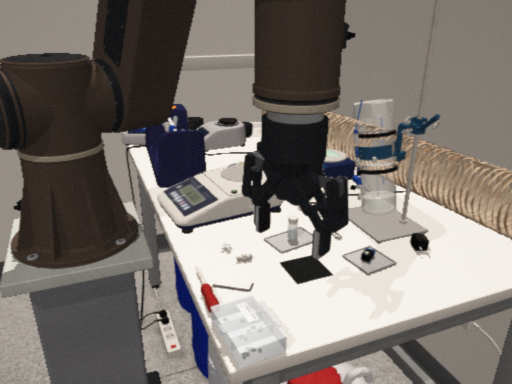

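The top view shows the sensor module in the round dish at (139,168), the vial in the oblong tray at (322,184), and the valve driver in the square tray at (373,139). The mat at (367,192) is empty. Next I measure.

```bash
cat > h.py <<'E'
from rig import bot
import numpy as np, cv2
def ray(cam,px,z):
    m=bot.camera_model(cam);K=m["camera_matrix"];P=m["pose"]
    px=np.atleast_2d(np.asarray(px,float))
    d=np.c_[px,np.ones(len(px))]@np.linalg.inv(K).T@P[:3,:3].T
    o=P[:3,3]
    return (o+d*((z-o[2])/d[:,2:3]))[:,:2]
def proj(cam,p):
    m=bot.camera_model(cam);K=m["camera_matrix"];P=m["pose"]
    q=(np.atleast_2d(p)-P[:3,3])@P[:3,:3]@K.T
    return q[:,:2]/q[:,2:]
def rect(mask,cam,z):
    c=max(cv2.findContours(mask.astype(np.uint8),cv2.RETR_EXTERNAL,cv2.CHAIN_APPROX_NONE)[0],key=cv2.contourArea)[:,0]
    w=ray(cam,c,z).astype(np.float32)
    return cv2.minAreaRect(w)
E
python3 - <<'E'
from h import *
a=bot.capture("top"); bot.capture("side")
Z=dict(vial=54,valve_driver=18,sensor_module=16,round_dish=6,square_tray=6,long_tray=6,rubber_mat=3,tweezers=7,fitting=15,sample_tube=20)
for n,z in Z.items():
    for r in bot.masks_of("top",n)[:3]:
        print(n,round(r["conf"],2),np.round(r["position"]),r["mask"].sum(),ray("top",r["position"],z).round(0)[0],[np.round(v,1) for v in rect(r["mask"],"top",z)])
for n in("vial","valve_driver","rubber_mat","square_tray","long_tray"):
    for r in bot.spot_in("side",n)[:3]: print("side",n,r["conf"],np.round(r["position"]),ray("side",r["position"],{"vial":30}.get(n,5)).round(0))
cv2.imwrite("pics/c1.png",cv2.resize(a[115:215,290:400],None,fx=7,fy=6 and 6,interpolation=cv2.INTER_CUBIC))
cv2.imwrite("pics/c2.png",cv2.resize(a[80:220,80:220],None,fx=4,fy=4,interpolation=cv2.INTER_CUBIC))
E
```

```text
vial 0.69 [253. 138.] 185 [585. -21.] [array([581.9, -26.8]), array([31.4, 45. ]), np.float64(88.9)]
vial 0.6 [322. 182.] 89 [ 468. -198.] [array([ 469.5, -193.5]), array([21.9, 29.6]), np.float64(43.7)]
valve_driver 0.64 [373. 136.] 127 [ 591. -346.] [array([ 585.8, -337.8]), array([36.3, 27.1]), np.float64(42.9)]
sensor_module 0.5 [140. 168.] 269 [517. 286.] [array([520.5, 288.4]), array([56.5, 36.1]), np.float64(62.4)]
round_dish 0.63 [137. 174.] 635 [503. 298.] [array([519.2, 294.1]), array([87.5, 88. ]), np.float64(89.9)]
square_tray 0.66 [376. 141.] 803 [ 579. -357.] [array([ 585.5, -346.1]), array([84.5, 84.8]), np.float64(7.0)]
long_tray 0.97 [323. 184.] 1104 [ 465. -208.] [array([ 466.9, -203.7]), array([116. ,  77.2]), np.float64(10.2)]
rubber_mat 0.89 [370. 193.] 957 [ 438. -334.] [array([ 440.1, -326.8]), array([83.9, 84. ]), np.float64(0.7)]
tweezers 0.21 [339. 234.] 65 [ 329. -246.] [array([ 331., -248.]), array([28.7, 17.9]), np.float64(16.7)]
fitting 0.72 [140. 169.] 252 [516. 285.] [array([518.9, 289.6]), array([54.1, 36.7]), np.float64(65.0)]
sample_tube 0.46 [184. 185.] 221 [468. 165.] [array([450.2, 161. ]), array([21.5, 91.3]), np.float64(89.6)]
side vial 0.71 [294. 228.] [[ 477. -197.]]
side valve_driver 0.6 [364. 254.] [[ 592. -323.]]
side rubber_mat 0.7 [304. 271.] [[ 435. -336.]]
side long_tray 0.93 [288. 238.] [[ 465. -196.]]
side long_tray 0.34 [366. 253.] [[ 597. -323.]]
```

View pics/c1.png

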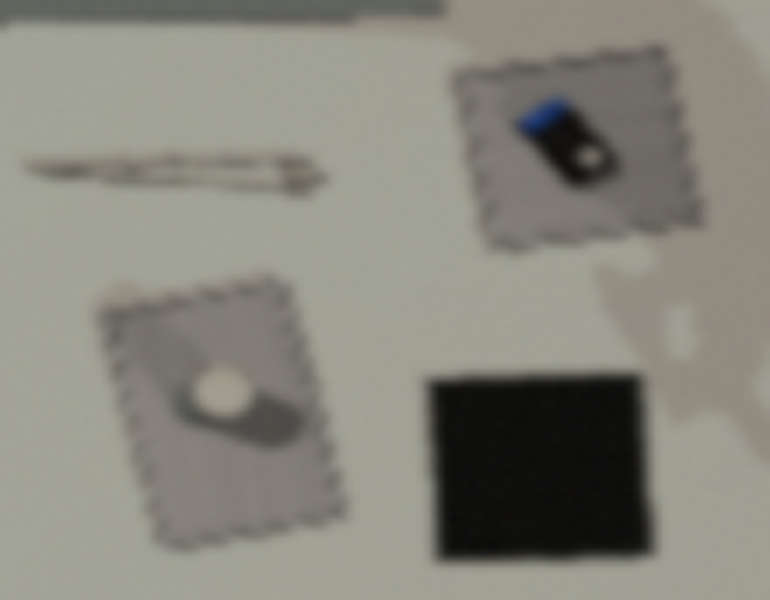

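View pics/c2.png

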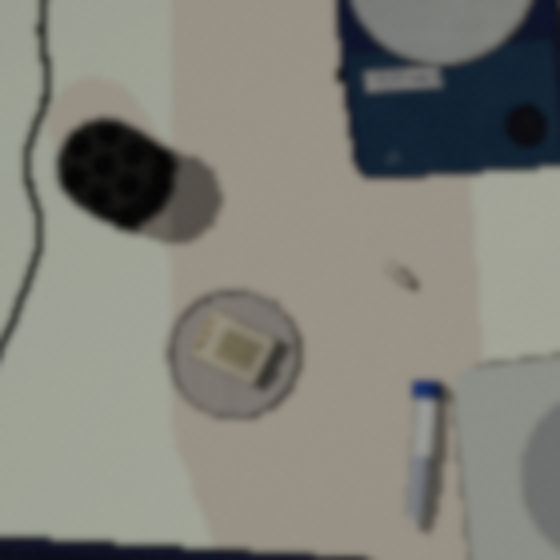

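Run:
```python
from h import *
def un(p,s,o): return (np.array(p)+.5)/s-.5+o
S1=np.array([7,6]);O1=np.array([290,115])
S2=np.array([4,4]);O2=np.array([80,80])
def R(n,p,z,S=S1,O=O1):
    w=ray("top",un(p,S,O),z); print(n,w.mean(0).round(1),[np.round(v,1) for v in cv2.minAreaRect(w.astype(np.float32))], w.round(0).tolist())
R("sq",[(455,72),(665,48),(703,222),(490,245)],6)
R("mat",[(432,380),(640,375),(652,555),(440,560)],3)
R("long",[(100,312),(288,280),(343,515),(170,550)],6)
R("vialcap",[(222,392)],57)
R("valve",[(518,122),(562,97),(620,165),(577,187)],19)
R("sens",[(212,312),(287,345),(263,388),(196,352)],16,S2,O2)
R("dish",[(235,290),(301,353),(235,418),(169,353)],6,S2,O2)
R("tube",[(425,382),(420,530)],10,S2,O2)
a=bot.capture("top")
print(bot.masks_of("top","valve_driver")[0]["conf"])
cv2.imwrite("pics/v.png",cv2.resize(a[120:158,353:393],None,fx=14,fy=14,interpolation=cv2.INTER_CUBIC))
cv2.imwrite("pics/s.png",cv2.resize(a[148:188,118:160],None,fx=14,fy=14,interpolation=cv2.INTER_CUBIC))
```

```text
sq [ 585.9 -346.2] [array([ 585.7, -346.4]), array([81.1, 85.2]), np.float64(6.5)] [[621.0, -299.0], [631.0, -382.0], [550.0, -393.0], [541.0, -310.0]]
mat [ 440.2 -326.9] [array([ 440.2, -327. ]), array([81.6, 81.9]), np.float64(0.5)] [[481.0, -286.0], [481.0, -367.0], [400.0, -368.0], [399.0, -286.0]]
long [ 466.6 -205. ] [array([ 465.9, -204.3]), array([110.9,  74.6]), np.float64(10.1)] [[514.0, -158.0], [527.0, -231.0], [420.0, -249.0], [406.0, -182.0]]
vialcap [ 472.  -196.4] [array([ 472. , -196.4]), array([0., 0.]), np.float64(0.0)] [[472.0, -196.0]]
valve [ 585.2 -339.2] [array([ 584.9, -339.1]), array([38.4, 20.6]), np.float64(33.9)] [[595.0, -320.0], [606.0, -337.0], [575.0, -358.0], [565.0, -341.0]]
sens [520.6 287. ] [array([519.6, 287.2]), array([56., 33.]), np.float64(65.2)] [[546.0, 306.0], [523.0, 255.0], [494.0, 271.0], [519.0, 316.0]]
dish [519.1 293. ] [array([519.4, 293. ]), array([64.8, 62.6]), np.float64(44.9)] [[563.0, 293.0], [518.0, 248.0], [475.0, 293.0], [520.0, 338.0]]
tube [446.5 164.8] [array([446.5, 164.8]), array([100.2,   0. ]), np.float64(177.7)] [[497.0, 163.0], [396.0, 167.0]]
0.45
```

View pics/v.png

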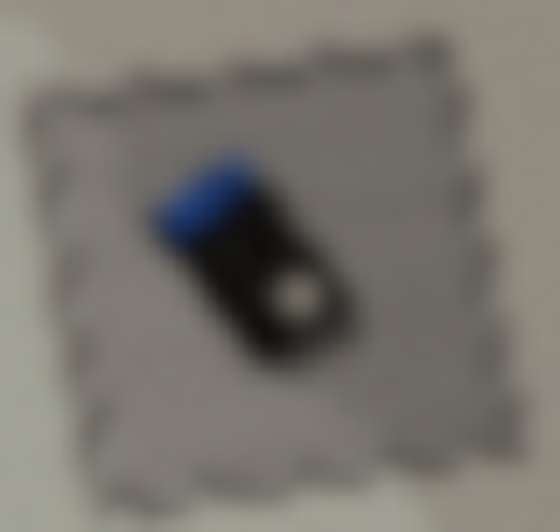

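View pics/s.png

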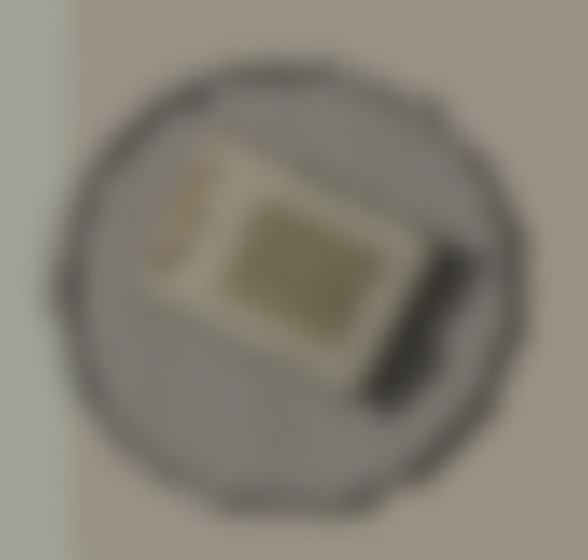

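>>> drive_tool(offset=[[0,0,0],[0,0,0],[0,0,0],[14,-28,4],[15,-28,4],[14,-28,4],[15,-29,4],[14,-28,4],[15,-28,4],[15,-29,4],[14,-28,4],[15,-28,4],[15,-29,4],[14,-28,4],[15,-29,4],[15,-28,4],[15,-29,4],[0,0,0],[0,0,0]], spin=[8,8,8.2,0,0,0,0,0,0,0,0,0,0,0,0,0,0,0,0], gripper=[1,1,1,1,1,1,1,1,1,1,1,1,1,1,1,1,1,1,1], grip_force=40)

```text
time_s: 2.95
tcp_pos: [471.6, -195.7, 175.3]
tcp_rot: [180.0, 0.0, 0.1]
force: [-0.1, -0.5, 0.2]
grip_width: 85.4
```

Run:
```python
from h import *
s=bot.observe();print(s["tcp_pos"],s["tcp_rot"],s["force"],s["joint_positions"])
u=bot.capture("side");cv2.imwrite("pics/side1.png",u)
print([ (r["conf"],r["position"]) for r in bot.spot_in("side","vial")])
print(proj("side",[[471,-196,57],[471,-196,3]]))
cv2.imwrite("pics/side1c.png",cv2.resize(u[160:300,230:430],None,fx=4,fy=4,interpolation=cv2.INTER_CUBIC))
```

```text
[ 471.56788963 -195.65239213  175.32140067] [1.79994393e+02 3.71403031e-03 7.20665262e-02] [-0.10067483 -0.48068551  0.1980134 ] [-2.59309920e+01  2.05135783e+01  1.12952208e+02 -9.18651626e-03
  4.65350945e+01  6.40032609e+01]
[(0.68, [292.9, 225.8]), (0.55, [301.7, 191.9])]
[[291.41080609 218.11751541]
 [290.53713762 238.29317872]]
```

View pics/side1c.png

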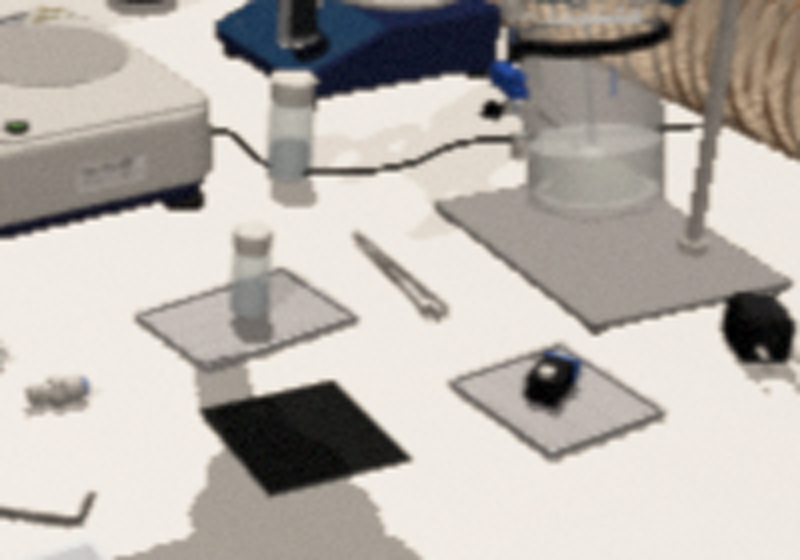

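Run:
```python
from h import *
def un(p): return (np.array(p)+.5)/4-.5+[230,160]
for n,p,z in [("long",[(137,318),(208,370),(357,318),(285,268)],6),("mat",[(201,408),(270,495),(411,459),(335,380)],3),("sq",[(449,383),(556,458),(665,412),(560,347)],6),("vialtop",[(252,232)],57),("vialbot",[(252,312)],3)]:
    w=ray("side",un(p),z);print(n,w.mean(0).round(1),w.round(0).tolist())
```

```text
long [ 469.6 -204.4] [[408.0, -181.0], [422.0, -250.0], [530.0, -229.0], [519.0, -157.0]]
mat [ 444.5 -323.8] [[404.0, -281.0], [402.0, -367.0], [485.0, -366.0], [486.0, -282.0]]
sq [ 588.1 -347.9] [[541.0, -312.0], [554.0, -396.0], [635.0, -381.0], [623.0, -302.0]]
vialtop [ 474.8 -194.7] [[475.0, -195.0]]
vialbot [ 477.1 -194.9] [[477.0, -195.0]]
```

Both views agree to 3 mm, so I average them: vial (474,-196), mat (442,-326), long tray (468,-204), square tray (587,-347). Now I descend on the vial and close.

>>> drive_tool(offset=[[2,0,20],[0,0,25],[0,0,25],[0,0,25],[0,0,25],[0,0,20],[0,0,10],[0,0,6],[0,0,0],[0,0,0],[0,0,0],[0,0,0],[0,0,0],[0,0,0],[0,0,0],[0,0,0],[0,0,0]], spin=[0,0,0,0,0,0,0,0,0,0,0,0,0,0,0,0,0], gripper=[1,1,1,1,1,1,1,1,1,0.7,0.6,0.5,0.4,0.3,0.2,0.1,0], grip_force=30)

```text
time_s: 4.75
tcp_pos: [473.5, -196.2, 19.6]
tcp_rot: [180.0, -0.0, -0.0]
force: [-0.6, 0.0, 6.5]
grip_width: 21.8
```

>>> drive_tool(offset=[[0,0,0],[0,0,-5],[0,0,-10],[0,0,-10],[0,0,-15],[0,0,0]], spin=[0,0,0,0,0,0], gripper=[0,0,0,0,0,0])

```text
time_s: 5.35
tcp_pos: [474.4, -196.6, 61.5]
tcp_rot: [179.9, -0.2, -0.0]
force: [0.7, 0.2, -0.6]
grip_width: 22.1
```

Run:
```python
from h import *
s=bot.observe();print(s["tcp_pos"],s["force"],s["grip_width"])
u=bot.capture("side")
cv2.imwrite("pics/side2c.png",cv2.resize(u[140:300,230:430],None,fx=4,fy=3.7,interpolation=cv2.INTER_CUBIC))
```

```text
[ 474.431418   -196.64180399   61.45715432] [ 0.68637125  0.17509943 -0.63796672] 22.061109344291793
```

View pics/side2c.png

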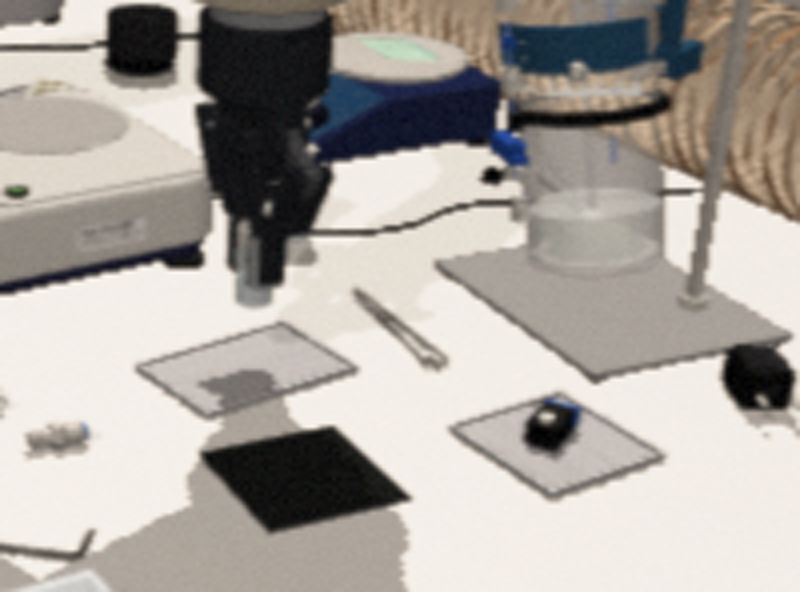

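The vial is held upright. Carry it to the mat.

>>> drive_tool(offset=[[-2,10,0],[-5,20,0],[-6,23,0],[-6,23,0],[-6,23,0],[-5,20,0],[-2,10,0],[0,0,0],[0,0,10],[0,0,10],[0,0,10],[0,0,6],[0,0,2],[0,0,1],[0,0,1],[0,0,0],[0,0,0]], spin=[0,0,0,0,0,0,0,0,0,0,0,0,0,0,0,0,0], gripper=[0,0,0,0,0,0,0,0,0,0,0,0,0,0,0,0,0])

```text
time_s: 7.1
tcp_pos: [441.5, -325.3, 19.6]
tcp_rot: [180.0, -0.0, -0.0]
force: [0.1, 0.1, 1.4]
grip_width: 22.1
```

>>> drive_tool(offset=[[0,0,0],[0,0,0],[0,0,0],[0,0,0],[0,0,0],[0,0,0],[0,0,0],[0,0,-10],[0,0,-20],[0,0,-30],[0,0,-30],[0,0,-10],[0,0,0]], spin=[0,0,0,0,0,0,0,0,0,0,0,0,0], gripper=[0.3,0.35,0.4,0.5,0.6,0.7,0.8,0.9,0.9,0.9,0.9,0.9,0.9])

```text
time_s: 8.4
tcp_pos: [442.1, -325.8, 121.1]
tcp_rot: [179.9, -0.1, -0.0]
force: [-0.1, -0.1, -0.8]
grip_width: 76.8
```

Run:
```python
from h import *
u=bot.capture("side")
cv2.imwrite("pics/side3c.png",cv2.resize(u[140:300,230:430],None,fx=4,fy=3.7,interpolation=cv2.INTER_CUBIC))
```

```text
(no output)
```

View pics/side3c.png

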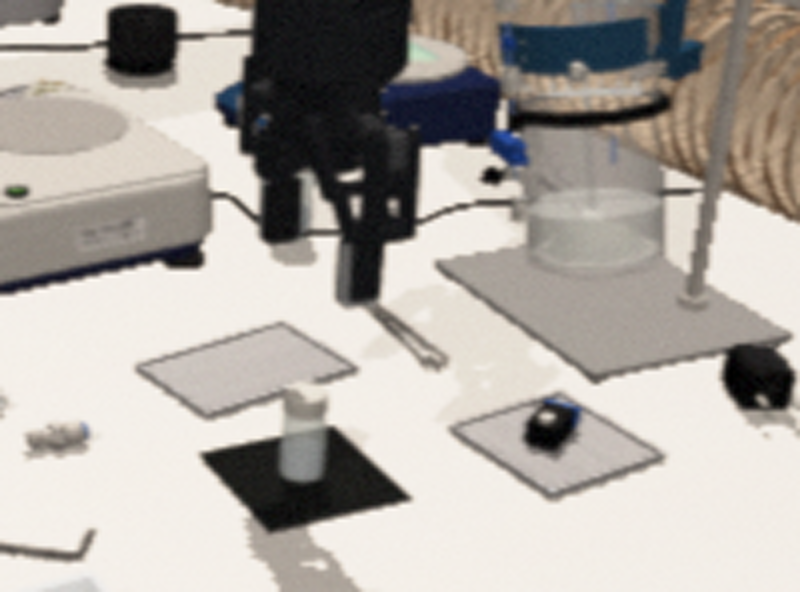

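Run:
```python
from h import *
def un(p): return (np.array(p)+.5)/[4,3.7]-.5+[230,140]
print(ray("side",un([(302,470)]),3),ray("side",un([(306,391)]),57))
a=bot.capture("top")
for r in bot.masks_of("top","vial"): print(r["conf"],r["position"],rect(r["mask"],"top",57))
for r in bot.masks_of("side","vial"): print(r["conf"],r["position"],np.argwhere(r["mask"]).min(0),np.argwhere(r["mask"]).max(0))
cv2.imwrite("pics/t3.png",cv2.resize(a[115:215,290:400],None,fx=7,fy=6,interpolation=cv2.INTER_CUBIC))
```

```text
[[ 446.0106144  -318.68210483]] [[ 444.22353631 -320.64596978]]
0.68 [253.7, 136.9] ((583.9151000976562, -26.910856246948242), (31.34088134765625, 39.60115051269531), 88.865478515625)
0.66 [305.9, 257.4] [245 299] [270 310]
0.61 [305.5, 191.2] [186 304] [201 307]
0.57 [289.2, 236.8] [227 263] [253 317]
```

View pics/t3.png

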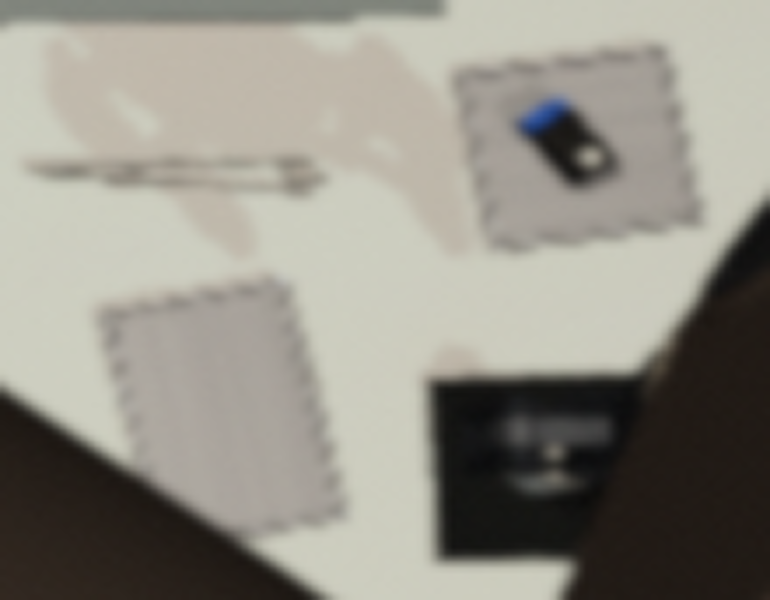

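Vial is on the mat within about 5 mm of centre. Next is the valve driver at (586,-340) with yaw 35.

>>> drive_tool(offset=[[18,2,0],[30,3,0],[30,3,0],[30,3,0],[24,2,0],[12,1,0],[0,0,5],[0,0,15],[0,0,20],[0,0,20],[0,0,0],[0,0,0]], spin=[0,0,0,0,0,0,-7,-7,-7,-7,-7,0], gripper=[0.9,0.9,0.9,0.8,0.7,0.6,0.6,0.6,0.6,0.6,0.6,0.6])

```text
time_s: 9.8
tcp_pos: [583.9, -338.7, 57.7]
tcp_rot: [-179.8, 0.1, 35.1]
force: [-0.5, -0.8, -0.2]
grip_width: 51.4
```

Run:
```python
from h import *
u=bot.capture("side");a=bot.capture("top")
cv2.imwrite("pics/side4c.png",cv2.resize(u[180:300,290:430],None,fx=5.5,fy=5,interpolation=cv2.INTER_CUBIC))
cv2.imwrite("pics/t4.png",cv2.resize(a[95:215,290:410],None,fx=5,fy=5,interpolation=cv2.INTER_CUBIC))
```

```text
(no output)
```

View pics/side4c.png

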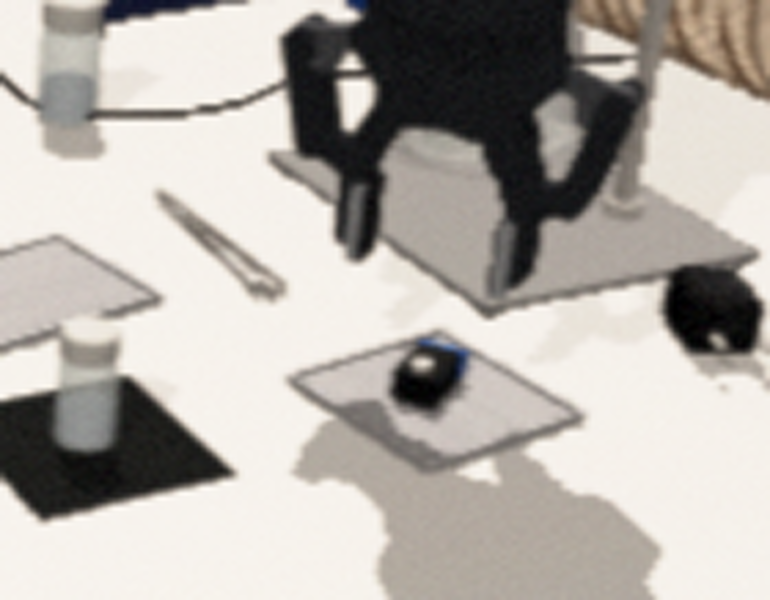

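View pics/t4.png

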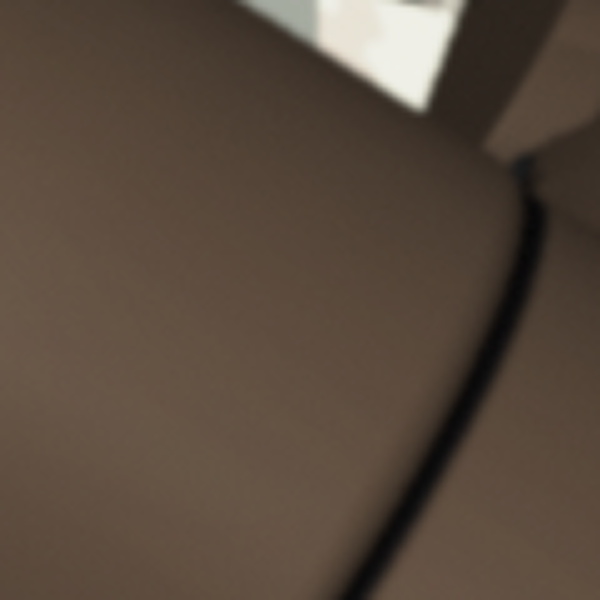

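>>> drive_tool(offset=[[1,2,10],[0,0,15],[0,0,15],[0,0,7],[0,0,4],[0,0,0],[0,0,0],[0,0,0],[0,0,0],[0,0,0],[0,0,0],[0,0,0],[0,0,0]], spin=[0,0,0,0,0,0,0,0,0,0,0,0,0], gripper=[0.6,0.6,0.6,0.6,0.6,0.6,0.5,0.4,0.3,0.2,0.1,0,0])

```text
time_s: 11.2
tcp_pos: [587.5, -340.4, 8.9]
tcp_rot: [180.0, -0.0, 35.0]
force: [-1.1, 0.4, 5.8]
grip_width: 17.9
```

>>> drive_tool(offset=[[0,0,-5],[0,0,-15],[0,0,-20],[0,0,-15],[0,0,0],[-2,-15,0],[-3,-28,0],[-3,-28,0],[-3,-28,0],[-3,-28,0],[-3,-28,0],[-2,-18,0],[-1,-7,0],[0,0,0],[0,0,0]], spin=[0,0,0,0,0,0,0,0,0,0,0,0,0,0,0], gripper=[0,0,0,0,0,0,0,0,0,0,0,0,0,0,0])

```text
time_s: 12.7
tcp_pos: [468.7, -204.9, 63.4]
tcp_rot: [179.9, -0.0, 35.0]
force: [-0.3, -0.6, -0.1]
grip_width: 18.4
```

Run:
```python
from h import *
u=bot.capture("side")
cv2.imwrite("pics/side5c.png",cv2.resize(u[150:300,230:430],None,fx=4,fy=4,interpolation=cv2.INTER_CUBIC))
```

```text
(no output)
```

View pics/side5c.png

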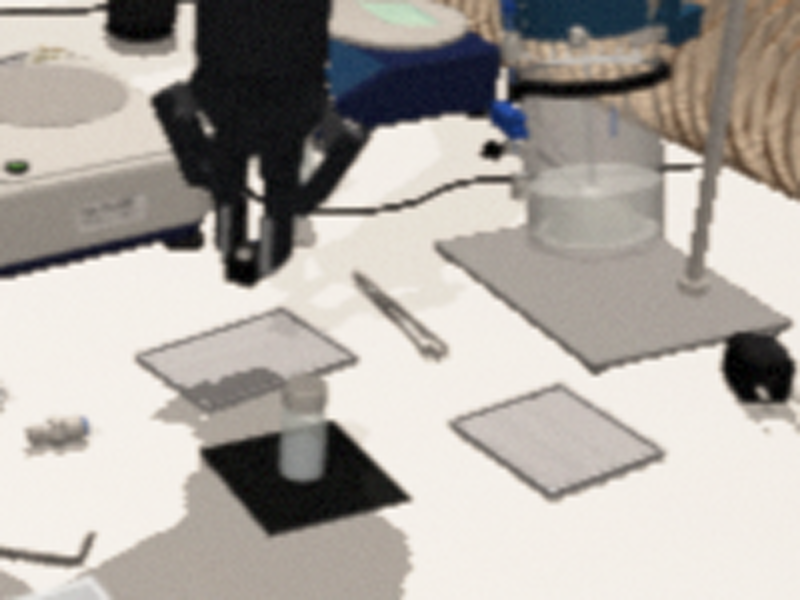

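>>> drive_tool(offset=[[0,0,10],[0,0,15],[0,0,15],[0,0,8],[0,0,4],[0,0,1],[0,0,0],[0,0,0]], spin=[0,0,0,0,0,0,0,0], gripper=[0,0,0,0,0,0,0,0])

```text
time_s: 13.55
tcp_pos: [468.0, -204.4, 10.7]
tcp_rot: [180.0, -0.0, 35.0]
force: [-0.7, 0.1, 0.5]
grip_width: 18.0
```

>>> drive_tool(offset=[[0,0,1],[0,0,0.5],[0,0,0.5],[0,0,0]], spin=[0,0,0,0], gripper=[0,0,0,0])

```text
time_s: 13.95
tcp_pos: [467.9, -204.3, 8.8]
tcp_rot: [180.0, -0.0, 35.0]
force: [-1.3, 0.6, 10.6]
grip_width: 18.1
```

Contact made. Release, raise and look.

>>> drive_tool(offset=[[0,0,0],[0,0,0],[0,0,0],[0,0,0],[0,0,-10],[0,0,-25],[0,0,-40],[0,0,-40],[0,0,-40],[0,0,0]], spin=[0,0,0,0,0,0,0,0,0,0], gripper=[0.25,0.35,0.45,0.55,0.55,0.55,0.55,0.55,0.55,0.55])

```text
time_s: 14.95
tcp_pos: [470.1, -205.4, 168.7]
tcp_rot: [179.6, -0.2, 35.0]
force: [0.4, -0.3, -0.2]
grip_width: 47.0
```

Run:
```python
from h import *
u=bot.capture("side")
cv2.imwrite("pics/side6c.png",cv2.resize(u[150:300,230:430],None,fx=4,fy=4,interpolation=cv2.INTER_CUBIC))
```

```text
(no output)
```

View pics/side6c.png

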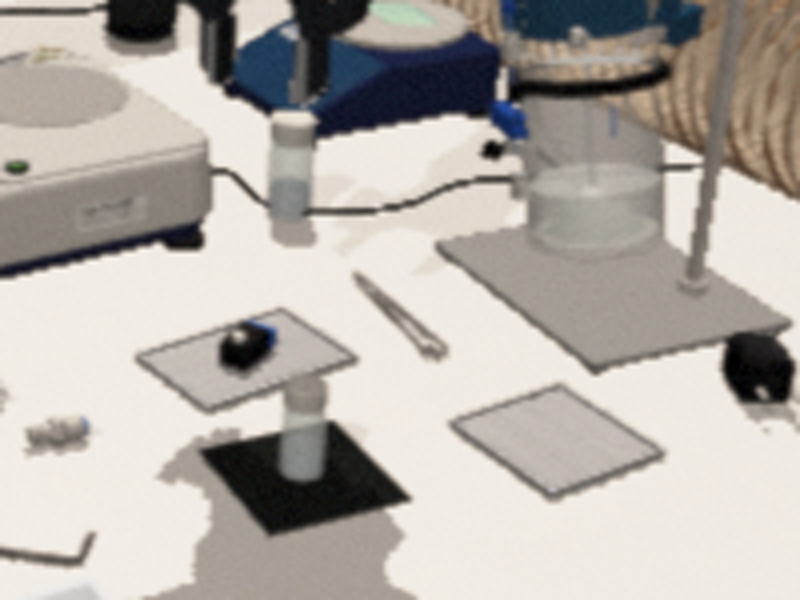

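Valve driver is in the long tray. Now over to the left for the sensor module.

>>> drive_tool(offset=[[0,0,-8],[0,0,-8],[0,0,-8],[0,0,-8],[25,-15,0],[25,-16,0],[25,-16,0],[25,-15,0],[25,-16,0],[25,-16,0],[26,-15,0],[0,0,0]], spin=[-7.7,-7.7,-7.8,-7.8,0,0,0,0,0,0,0,0], gripper=[0.6,0.6,0.6,0.6,0.6,0.6,0.6,0.6,0.6,0.6,0.6,0.6])

```text
time_s: 16.2
tcp_pos: [438.4, 3.4, 194.7]
tcp_rot: [-179.9, 0.0, 66.1]
force: [-0.5, -0.6, 0.0]
grip_width: 51.3
```

>>> drive_tool(offset=[[29,-4,0],[30,-4,0],[29,-5,0],[30,-4,0],[29,-4,0],[30,-5,0],[29,-4,0],[30,-4,0],[29,-5,0],[30,-4,0],[0,0,0],[0,0,0]], spin=[0,0,0,0,0,0,0,0,0,0,0,0], gripper=[0.6,0.6,0.6,0.6,0.6,0.6,0.6,0.6,0.6,0.6,0.6,0.6])

```text
time_s: 17.4
tcp_pos: [520.2, 287.5, 194.4]
tcp_rot: [-179.9, 0.1, 66.0]
force: [-0.4, -0.1, 0.5]
grip_width: 51.2
```

Run:
```python
from h import *
s=bot.observe();print(s["tcp_pos"],s["tcp_rot"])
u=bot.capture("side");cv2.imwrite("pics/side7.png",u)
a=bot.capture("top");cv2.imwrite("pics/t7.png",a)
for n,z in(("long_tray",6),("valve_driver",19),("rubber_mat",3),("square_tray",6),("vial",57)):
  for r in bot.masks_of("top",n)[:2]: print(n,r["conf"],[np.round(v,1) for v in rect(r["mask"],"top",z)])
cv2.imwrite("pics/t7c.png",cv2.resize(a[115:215,290:400],None,fx=7,fy=6,interpolation=cv2.INTER_CUBIC))
```

```text
[520.22201785 287.4970877  194.40664068] [-1.79942419e+02  8.35735851e-02  6.60201393e+01]
long_tray 0.62 [array([ 466.1, -203.7]), array([112.4,  74.2]), np.float64(10.6)]
valve_driver 0.54 [array([ 466.9, -203.5]), array([35.3, 19.9]), np.float64(35.2)]
rubber_mat 0.61 [array([ 440.2, -327.2]), array([82.1, 84.3]), np.float64(88.9)]
square_tray 0.55 [array([ 585.4, -346.9]), array([84.3, 84.5]), np.float64(7.8)]
square_tray 0.51 [array([ 440.1, -326.1]), array([83.4, 83.8]), np.float64(0.6)]
vial 0.59 [array([583.7, -27. ]), array([40.4, 30.2]), np.float64(10.2)]
```

View pics/t7c.png

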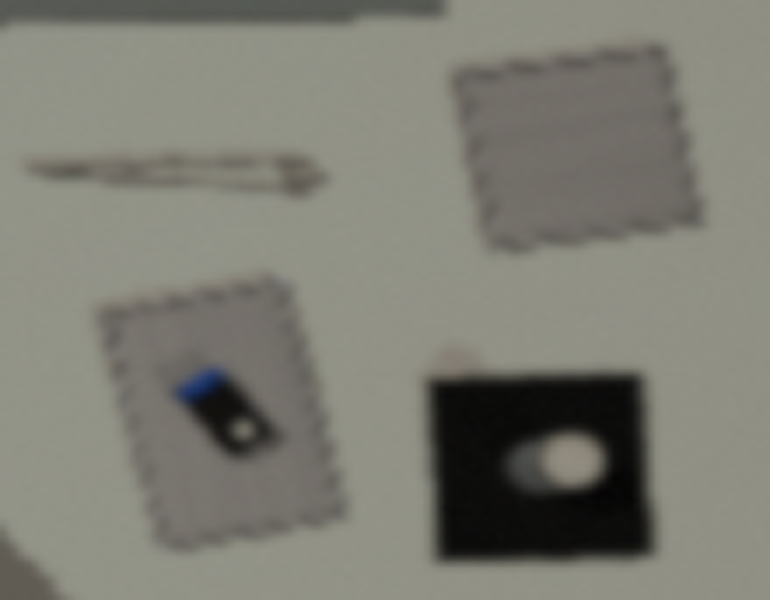

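View pics/t7.png

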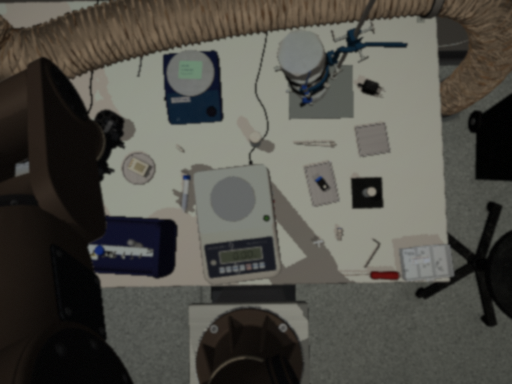

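View pics/side7.png

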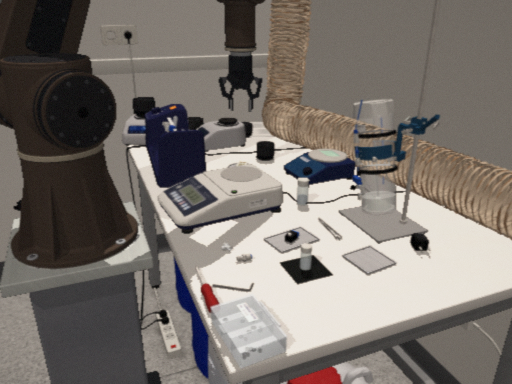

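Run:
```python
from h import *
def un(p): return (np.array(p)+.5)/14-.5+[118,148]
w=ray("top",un([(215,140),(430,235),(358,397),(140,285)]),16);print(w,w.mean(0),cv2.minAreaRect(w.astype(np.float32)))
w=ray("top",un([(290,62),(62,290),(290,515),(525,290)]),6);print(w.mean(0))
w=ray("top",(np.array([(574,461)])+.5)/[7,6]-.5+[290,115],57);print("vial",w)
print(proj("side",[[521,287,20]]))
```

```text
[[546.56510367 304.92823281]
 [527.2324562  263.30541428]
 [496.08066028 277.20440786]
 [518.64429984 319.35704486]] [522.13063    291.19877495] ((522.1820068359375, 290.6224060058594), (47.80672836303711, 34.05583190917969), 62.671142578125)
[518.56487391 292.99884103]
vial [[ 439.5855074  -325.20505146]]
[[240.79605548 164.72670706]]
```

>>> drive_tool(offset=[[4,1,20],[0,0,30],[0,0,30],[0,0,30],[0,0,30],[0,0,20],[0,0,10],[0,0,0]], spin=[0,2.5,0,0,0,0,0,0], gripper=[0.6,0.6,0.6,0.6,0.6,0.6,0.6,0.6])

```text
time_s: 18.55
tcp_pos: [522.7, 290.6, 24.4]
tcp_rot: [-179.9, 0.1, 63.5]
force: [-0.5, 0.1, 0.2]
grip_width: 51.3
```

Run:
```python
from h import *
u=bot.capture("side");a=bot.capture("top")
cv2.imwrite("pics/s8.png",cv2.resize(u[90:200,180:320],None,fx=5,fy=5,interpolation=cv2.INTER_CUBIC))
cv2.imwrite("pics/t8.png",cv2.resize(a[130:200,90:180],None,fx=8,fy=8,interpolation=cv2.INTER_CUBIC))
```

```text
(no output)
```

View pics/s8.png

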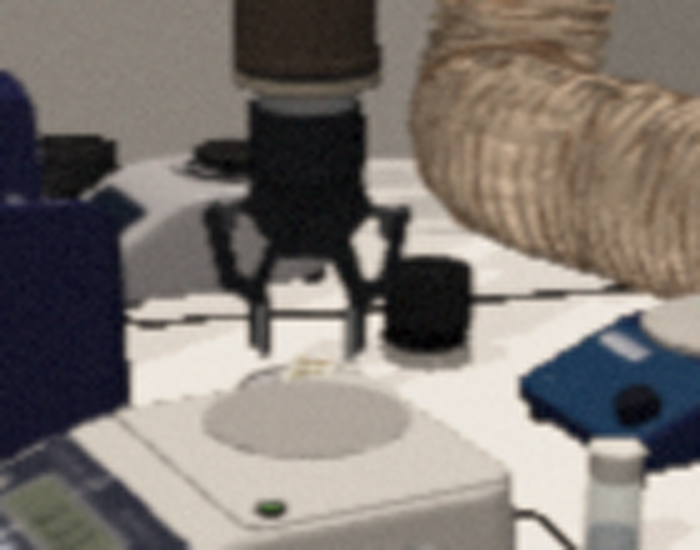

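View pics/t8.png

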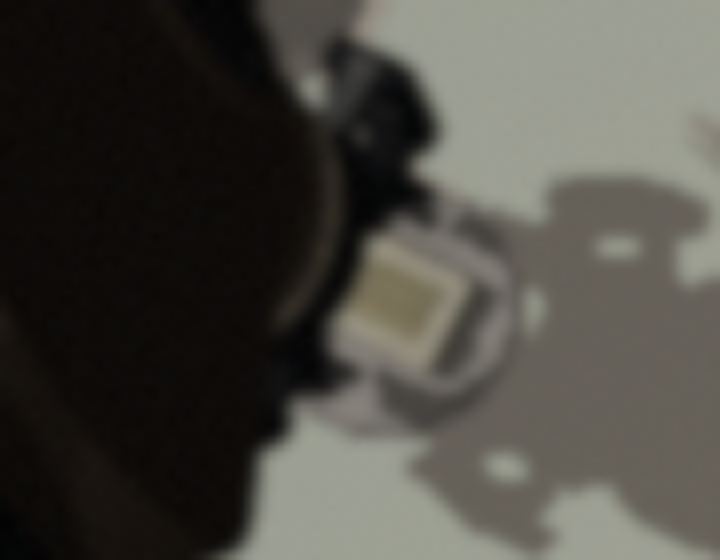

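The side view shows the module centred between the fingers at about (308,368) in the crop. Continue down and close.

>>> drive_tool(offset=[[0,0,7],[0,0,7],[0,0,4],[0,0,0],[0,0,0],[0,0,0],[0,0,0],[0,0,0],[0,0,0]], spin=[0,0,0,0,0,0,0,0,0], gripper=[0.6,0.6,0.6,0.55,0.5,0.45,0.4,0.3,0.3], grip_force=35)

```text
time_s: 19.55
tcp_pos: [523.4, 291.2, 7.6]
tcp_rot: [180.0, -0.0, 63.5]
force: [-0.9, -0.1, 5.7]
grip_width: 34.8
```

>>> drive_tool(offset=[[0,0,0],[0,0,-5],[0,0,-10],[0,0,-20],[0,0,-25],[0,0,-25],[0,0,-25],[0,0,-25],[0,0,-25],[0,0,-20],[0,0,-10],[0,0,0]], spin=[0,0,0,0,0,0,0,0,0,0,0,0], gripper=[0,0,0,0,0,0,0,0,0,0,0,0])

```text
time_s: 20.75
tcp_pos: [523.8, 291.4, 198.9]
tcp_rot: [179.9, -0.1, 63.5]
force: [-0.8, 0.3, -0.4]
grip_width: 35.2
```

Run:
```python
from h import *
u=bot.capture("side");a=bot.capture("top")
cv2.imwrite("pics/s9.png",cv2.resize(u[60:180,170:310],None,fx=5,fy=5,interpolation=cv2.INTER_CUBIC))
cv2.imwrite("pics/t9.png",cv2.resize(a[130:200,90:180],None,fx=8,fy=8,interpolation=cv2.INTER_CUBIC))
```

```text
(no output)
```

View pics/s9.png

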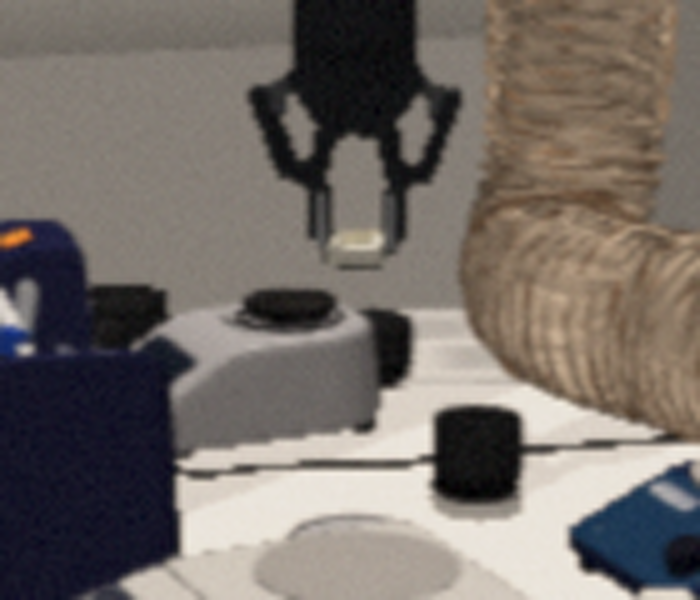

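View pics/t9.png

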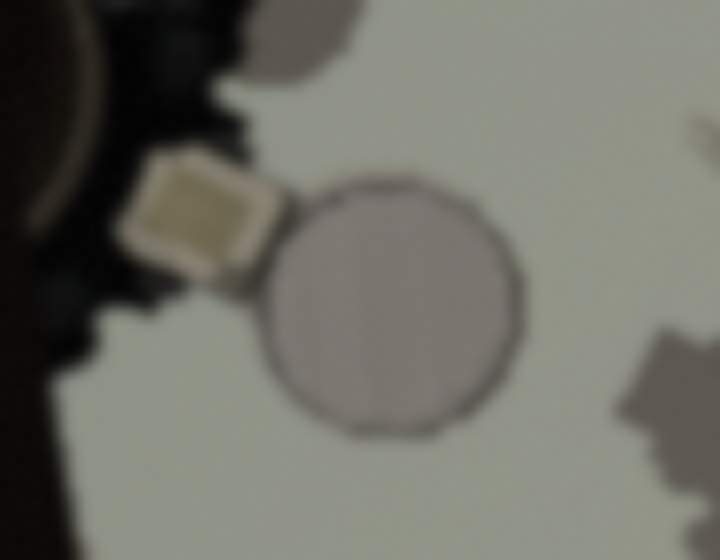

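Module held level. Carry it across.

>>> drive_tool(offset=[[-13,2,0],[-24,5,0],[-25,5,0],[-25,5,0],[-25,4,0],[-25,5,0],[-25,5,0],[-25,4,0],[-25,5,0],[-25,5,0],[-25,4,0],[-25,4,0],[-11,3,0]], spin=[0,0,0,0,0,0,0,0,0,0,0,0,0], gripper=[0,0,0,0,0,0,0,0,0,0,0,0,0])

```text
time_s: 22.15
tcp_pos: [438.3, -2.2, 196.5]
tcp_rot: [-179.9, 0.1, 63.4]
force: [-0.4, 0.6, -0.4]
grip_width: 34.9
```

>>> drive_tool(offset=[[-24,12,0],[-24,13,0],[-24,13,0],[-25,14,0],[-24,14,0],[-25,14,0],[-24,13,0],[-25,14,0],[-24,14,0],[-4,23,0],[-3,24,0],[-4,24,0],[-4,24,0],[-4,24,0],[-4,24,0],[-3,15,0],[0,8,0],[0,0,0],[0,0,0]], spin=[0,0,0,0,0,0,0,0,0,0,0,0,0,0,0,0,0,0,0], gripper=[0,0,0,0,0,0,0,0,0,0,0,0,0,0,0,0,0,0,0])

```text
time_s: 24.05
tcp_pos: [586.8, -347.3, 196.7]
tcp_rot: [-179.9, -0.0, 63.5]
force: [-0.9, 0.0, -0.7]
grip_width: 35.2
```

>>> drive_tool(offset=[[0,0,15],[0,0,30],[0,0,30],[0,0,30],[0,0,30],[0,0,25],[0,0,12],[0,0,6],[0,0,4],[0,0,2],[0,0,0],[0,0,0]], spin=[0,0,0,0,0,0,0,0,0,0,0,0], gripper=[0,0,0,0,0,0,0,0,0,0,0,0])

```text
time_s: 25.25
tcp_pos: [588.0, -348.2, 14.1]
tcp_rot: [179.9, 0.0, 63.5]
force: [-0.2, -0.3, -0.3]
grip_width: 35.0
```

>>> drive_tool(offset=[[0,0,2],[0,0,2],[0,0,1],[0,0,1],[0,0,0]], spin=[0,0,0,0,0], gripper=[0,0,0,0,0])

```text
time_s: 25.75
tcp_pos: [587.5, -347.9, 7.7]
tcp_rot: [-180.0, 0.0, 63.5]
force: [-2.3, 1.1, 7.4]
grip_width: 34.8
```

>>> drive_tool(offset=[[0,0,0],[0,0,0],[0,0,0],[0,0,0],[0,0,-10],[0,0,-25],[0,0,-35],[0,0,-35],[0,0,-35],[0,0,0]], spin=[0,0,0,0,0,0,0,0,0,0], gripper=[0.45,0.5,0.55,0.57,0.57,0.57,0.57,0.57,0.57,0.57])

```text
time_s: 26.75
tcp_pos: [590.0, -349.5, 153.3]
tcp_rot: [179.5, 0.1, 63.5]
force: [0.6, -0.2, 0.7]
grip_width: 49.0
```

Run:
```python
from h import *
u=bot.capture("side")
cv2.imwrite("pics/s10.png",cv2.resize(u[150:300,230:430],None,fx=4,fy=4,interpolation=cv2.INTER_CUBIC))
for n in("vial","sensor_module"):
  for r in bot.masks_of("side",n)[:3]: print(n,r["conf"],r["position"],ray("side",r["position"],30 if n=="vial" else 12))
```

```text
vial 0.84 [299.3, 189.6] [[596.17903841   6.58342194]]
vial 0.79 [307.2, 255.6] [[ 449.22171458 -319.02944028]]
sensor_module 0.66 [367.8, 256.4] [[ 586.52390869 -345.08443226]]
```

View pics/s10.png

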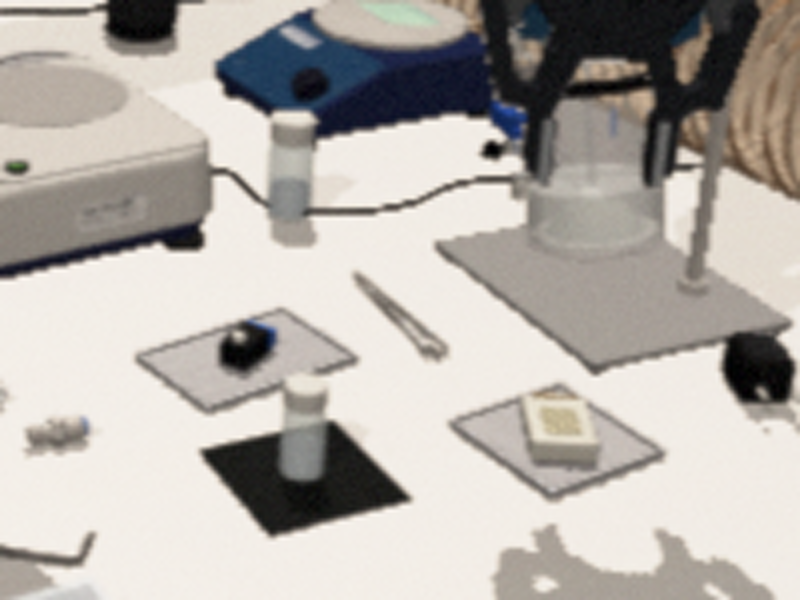

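>>> drive_tool(offset=[[-4,-14,0],[-8,-25,0],[-8,-25,0],[-8,-25,0],[-8,-25,0],[-5,-18,0],[-3,-9,0],[0,0,0],[0,0,0],[0,0,0]], spin=[0,0,0,0,0,0,0,0,0,0], gripper=[0.7,0.8,0.9,1,1,1,1,1,1,1], grip_force=30)

```text
time_s: 27.9
tcp_pos: [442.6, -324.6, 147.2]
tcp_rot: [180.0, 0.0, 63.5]
force: [0.2, -0.1, -0.2]
grip_width: 85.4
```

>>> drive_tool(offset=[[0,0,15],[0,0,25],[0,0,25],[0,0,25],[0,0,20],[0,0,11],[0,0,6],[0,0,0],[0,0,0],[0,0,0],[0,0,0],[0,0,0],[0,0,0],[0,0,0],[0,0,0],[0,0,0]], spin=[0,0,0,0,0,0,0,0,0,0,0,0,0,0,0,0], gripper=[1,1,1,1,1,1,1,1,0.7,0.6,0.5,0.4,0.3,0.2,0.1,0])

```text
time_s: 29.5
tcp_pos: [441.8, -324.4, 20.6]
tcp_rot: [180.0, 0.0, 63.5]
force: [-1.0, 1.3, 6.9]
grip_width: 21.9
```

>>> drive_tool(offset=[[0,0,0],[0,0,-5],[0,0,-10],[0,0,-20],[0,0,-25],[0,0,-25],[0,0,-25],[0,0,-25],[0,0,-20],[0,0,-20],[0,0,0],[0,0,0]], spin=[0,0,0,0,0,0,0,0,0,0,0,0], gripper=[0,0,0,0,0,0,0,0,0,0,0,0])

```text
time_s: 30.7
tcp_pos: [441.8, -324.3, 195.8]
tcp_rot: [179.9, 0.0, 63.5]
force: [-0.3, -0.3, -1.3]
grip_width: 22.4
```

Run:
```python
from h import *
u=bot.capture("side")
cv2.imwrite("pics/s11.png",cv2.resize(u[100:300,230:430],None,fx=4,fy=3,interpolation=cv2.INTER_CUBIC))
```

```text
(no output)
```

View pics/s11.png

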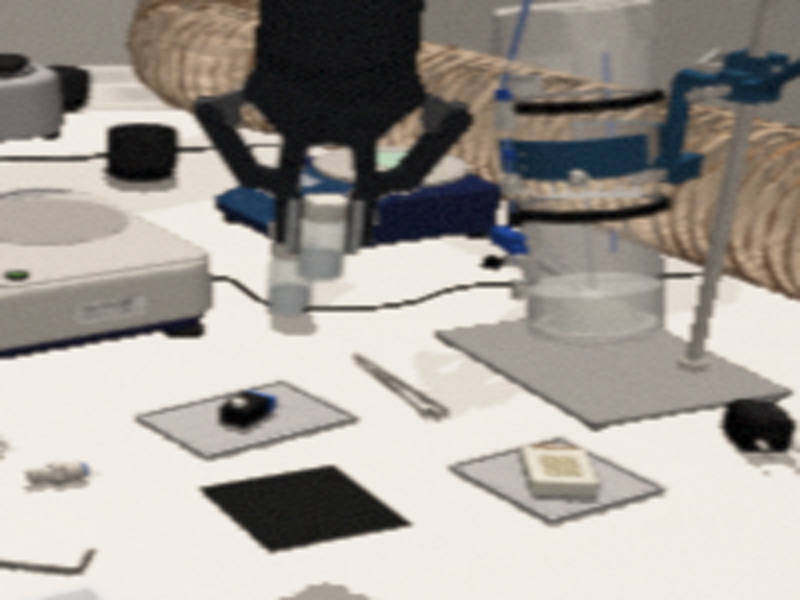

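>>> drive_tool(offset=[[13,-6,0],[25,-13,0],[26,-13,0],[26,-13,0],[26,-13,0],[26,-13,0],[26,-14,0],[26,-13,0],[26,-13,0],[26,-13,0],[26,-13,0],[17,-9,0]], spin=[0,0,0,0,0,0,0,0,0,0,0,0], gripper=[0,0,0,0,0,0,0,0,0,0,0,0])

```text
time_s: 31.95
tcp_pos: [438.9, 1.7, 194.6]
tcp_rot: [-179.9, 0.0, 63.5]
force: [0.3, -0.1, 0.1]
grip_width: 22.3
```

>>> drive_tool(offset=[[24,-5,0],[25,-5,0],[26,-5,0],[26,-5,0],[26,-5,0],[26,-5,0],[26,-5,0],[26,-5,0],[26,-5,0],[26,-5,0],[26,-5,0],[15,-4,0],[0,0,0],[0,0,0],[0,0,0]], spin=[0,0,0,0,0,0,0,0,0,0,0,0,0,0,0], gripper=[0,0,0,0,0,0,0,0,0,0,0,0,0,0,0])

```text
time_s: 33.45
tcp_pos: [519.9, 291.5, 195.0]
tcp_rot: [-180.0, 0.1, 63.4]
force: [-0.2, -0.3, -0.1]
grip_width: 22.0
```

>>> drive_tool(offset=[[1,-1,12],[0,0,25],[0,0,28],[0,0,28],[0,0,28],[0,0,23],[0,0,14],[0,0,7],[0,0,4],[0,0,0],[0,0,0]], spin=[0,0,0,0,0,0,0,0,0,0,0], gripper=[0,0,0,0,0,0,0,0,0,0,0])

```text
time_s: 34.55
tcp_pos: [520.6, 294.0, 27.1]
tcp_rot: [180.0, -0.1, 63.5]
force: [0.5, 0.5, -0.7]
grip_width: 22.3
```

>>> drive_tool(offset=[[0,0,2],[0,0,2],[0,0,1],[0,0,0.5],[0,0,0.5],[0,0,0]], spin=[0,0,0,0,0,0], gripper=[0,0,0,0,0,0])

```text
time_s: 35.15
tcp_pos: [520.1, 293.8, 20.6]
tcp_rot: [180.0, -0.0, 63.5]
force: [-1.6, -0.7, 6.7]
grip_width: 22.1
```

Run:
```python
from h import *
u=bot.capture("side");a=bot.capture("top")
cv2.imwrite("pics/s12.png",cv2.resize(u[90:200,180:320],None,fx=5,fy=5,interpolation=cv2.INTER_CUBIC))
cv2.imwrite("pics/t12.png",cv2.resize(a[130:200,90:180],None,fx=8,fy=8,interpolation=cv2.INTER_CUBIC))
```

```text
(no output)
```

View pics/s12.png

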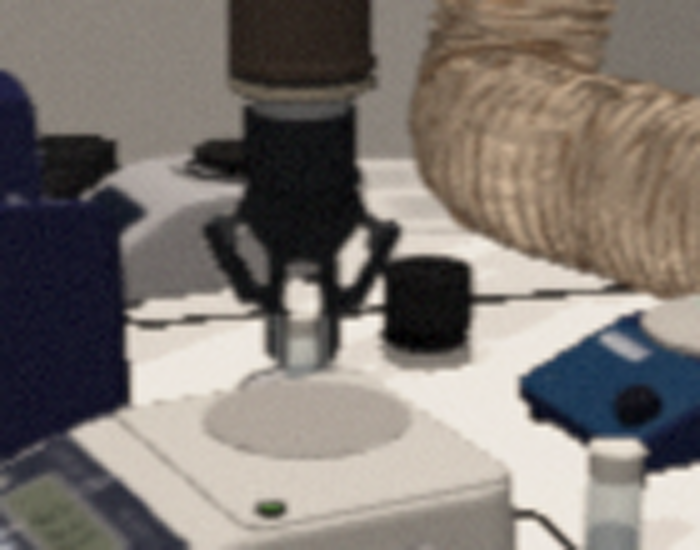

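View pics/t12.png

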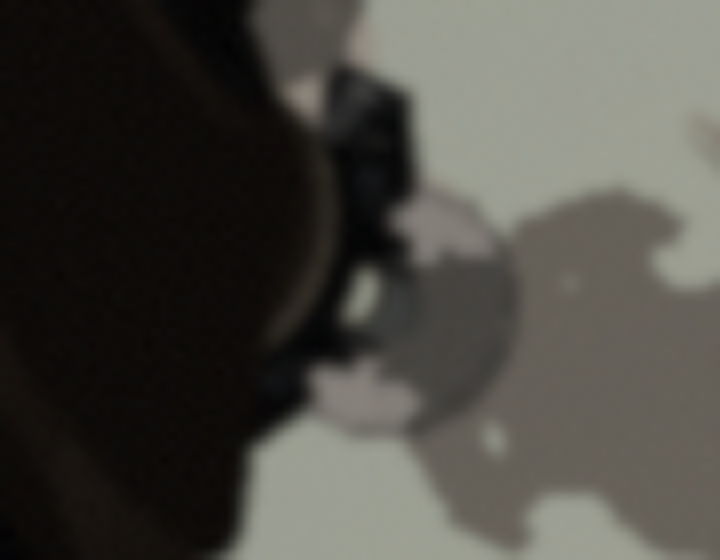

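Upright and resting in the dish. Release, rise and check.

>>> drive_tool(offset=[[0,0,0],[0,0,0],[0,0,0],[0,0,0],[0,0,0],[0,0,0],[0,0,0],[0,0,-10],[0,0,-20],[0,0,-30],[0,0,-35],[0,0,-35],[0,0,-35],[0,0,-30],[0,0,0],[0,0,0]], spin=[0,0,0,0,0,0,0,0,0,0,0,0,0,0,0,0], gripper=[0.3,0.35,0.4,0.5,0.6,0.7,0.8,0.9,0.9,0.9,0.9,0.9,0.9,0.9,0.9,0.9])

```text
time_s: 36.85
tcp_pos: [520.3, 293.9, 216.5]
tcp_rot: [179.9, -0.1, 63.5]
force: [-0.0, 0.6, -0.6]
grip_width: 76.5
```

Run:
```python
from h import *
u=bot.capture("side");a=bot.capture("top")
cv2.imwrite("pics/s13.png",u)
cv2.imwrite("pics/t13.png",cv2.resize(a[130:200,90:180],None,fx=8,fy=8,interpolation=cv2.INTER_CUBIC))
cv2.imwrite("pics/t13b.png",cv2.resize(a[115:215,290:400],None,fx=7,fy=6,interpolation=cv2.INTER_CUBIC))
for n,z in(("long_tray",6),("valve_driver",19),("square_tray",6),("sensor_module",16),("round_dish",6),("vial",57)):
  for r in bot.masks_of("top",n)[:3]: print(n,r["conf"],[np.round(v,1) for v in rect(r["mask"],"top",z)])
```

```text
long_tray 0.59 [array([ 466.6, -205.2]), array([111.8,  77.8]), np.float64(10.2)]
valve_driver 0.57 [array([ 466.4, -201.9]), array([36.3, 22.1]), np.float64(35.2)]
square_tray 0.78 [array([ 585.1, -348.2]), array([84.2, 82.8]), np.float64(8.1)]
sensor_module 0.84 [array([ 584., -347.]), array([50.5, 38.1]), np.float64(61.7)]
round_dish 0.88 [array([521.3, 294.7]), array([86.1, 86.2]), np.float64(44.5)]
round_dish 0.5 [array([ 580.4, -139.5]), array([8.2, 2.8]), np.float64(88.8)]
vial 0.63 [array([ 462.7, -196.7]), array([36.6, 21.5]), np.float64(37.0)]
vial 0.48 [array([582.6, -26.9]), array([26.1, 37. ]), np.float64(88.9)]
```

View pics/t13.png

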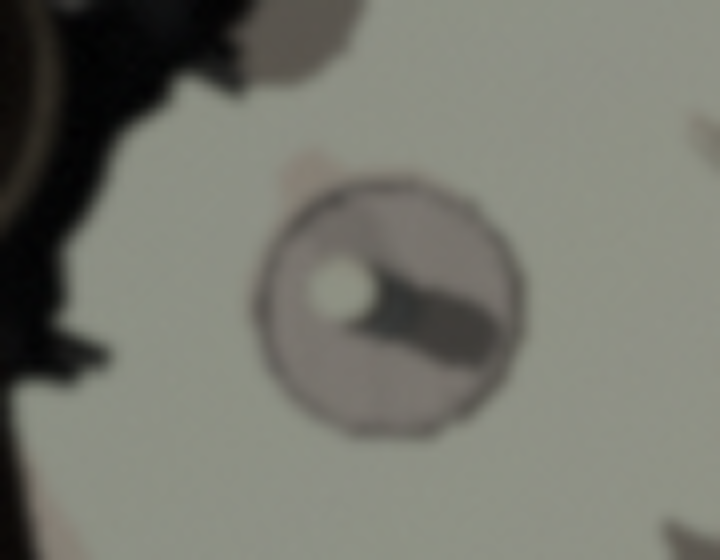

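View pics/t13b.png

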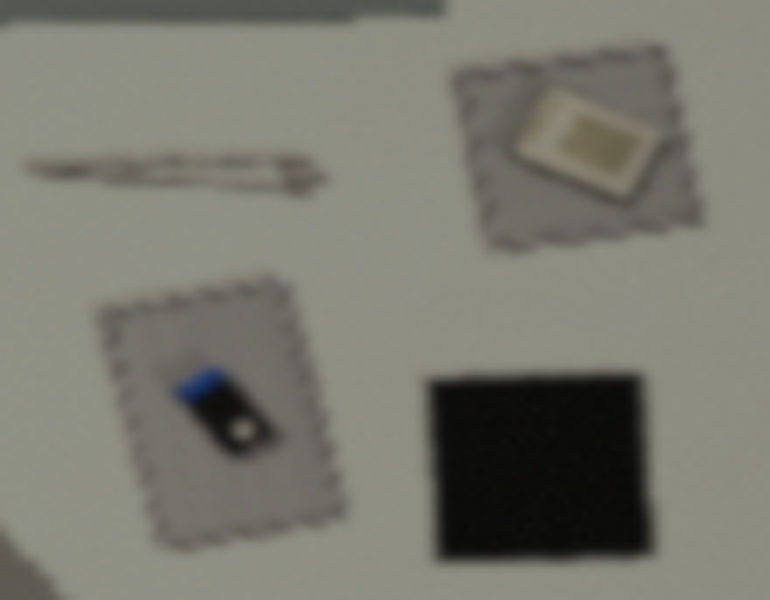

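View pics/s13.png

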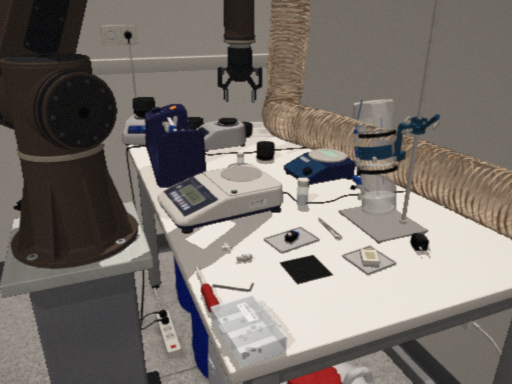

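Run:
```python
from h import *
p=(np.array([(344,290)])+.5)/8-.5+[90,130]
print("vial",ray("top",p,57), "dish",ray("top",(np.array([(391,308)])+.5)/8-.5+[90,130],6))
print(bot.observe()["qvel"].round(2))
bot.finish_job()
```

```text
vial [[518.56161884 292.99993394]] dish [[518.86586051 292.82303155]]
[-0.06 -0.18 -0.16  0.04  0.06 -0.04]
the job is handed in; nothing more can be done
```

I handed the job in at about 37 s, well inside the 106 s limit. The vial is in the round dish, the sensor module in the square tray and the valve driver in the oblong tray. I parked the vial on the mat, moved the valve driver and then the sensor module, and carried the vial over last.

The last camera checks, against a 15 mm tolerance:

| Part | Distance from its tray's centre |
|---|---|
| Vial | about 0.5 mm, upright |
| Sensor module | about 2 mm |
| Valve driver | about 3 mm (1 mm in an earlier picture) |

- **Rest of the scene:** the mat is empty and the gripper is open about 200 mm above the dish. In the pictures the tweezers, the fitting and the tube have not visibly moved, though I did not measure them.
- **Disagreements:** the two cameras differ by 3–5 mm in position. In the final top view the network never reported the vial in the dish. Its "vial" hits were the larger look-alike and the valve driver. I measured the vial by hand from the cap in that picture.

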